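# Feel out the free play of a coffee mill's crank

### The arm

A 6-joint arm with a two-finger parallel gripper is mounted at the origin on a cart in front of the work surface, level with it; the furniture and walls round the work are solid. World frame = base frame: x ahead of the robot, y to its left, z up, the work surface at z = 0. Lengths are in mm, angles in degrees, forces in N, time in s.
With the tool pointing down it reaches from about 325 to 925 mm from the base axis. Payload 3.1 kg.
Tool frame: the origin (TCP) lies at the very end of the fingers, on their centre line; the grasp point (between the pads) lies grasp_offset behind it (grasp_offset is the distance from the TCP to the grasp point, in mm); z points along the fingers, y is the line along which they close (so a half turn about z gives the same grasp; the last joint's range is limited). The gripper opens to 85 mm and grips with 20 to 120 N. Pads are 22 mm wide; open, the fingers measure 114 mm over their backs; the gripper's body (76 mm by 85 mm) begins 54 mm behind the grasp point. The pads swing forward as they close: fully open they stand 13 mm farther back than shut.
Start: joints at [-75.642, 12.427, 92.441, -0, 75.132, -6.429], TCP at [221.83, -584.321, 231.3] pointing down, gripper open.
Joint ranges: [-157.48, 157.48], [-44.54, 120.13], [17.64, 146.25], [-64.5, 244.5], [7.68, 150.69], [-147.95, 147.95]. Speed limits (degrees/s): [159.86, 159.86, 180, 180, 180, 180].

### API

Orientations are given as [roll, pitch, yaw] about the fixed x, y, z axes, in that order (R = Rz(yaw) Ry(pitch) Rx(roll)).
In Python, from station import * gives the robot as it stands. Calls block until the motion is done:
- goto(position, orientation): joint-space move of the TCP to a pose.
- move_l(position, attitude=None, speed=150): straight line of the TCP; attitude=None keeps the orientation; speed is the mean speed in mm/s.
- move_j(angles): joint-space move.
- grip(opening, squeeze=None): finger opening in mm; squeeze is the grip in N (None keeps the last); returns when the fingers have stopped.
- wait(seconds).
- solve_ik(position, orientation): joint angles nearest the present ones, or None.
- get_obs(): the state.
- get_image(name): name is "scene" or "top"; returns the picture (420x560x3 uint8, red, green, blue); there is no depth.
- get_calibration(name): a dict with "fx", "fy", "cx", "cy" (pixels), "D" ([k1, k2, p1, p2, k3] as OpenCV has them; the pictures are not rectified), "R" (3x3) and "t" (3): a world point X has camera coordinates R X + t. Camera axes: x right, y down, z forward; pixel columns grow to the right and rows downward; lengths in mm; the calibration is good to about 2 mm. A picture is of the moment at which its call begins. get_calibration takes no time and is no camera call.
A pose or a line that the arm cannot do raises Unreachable and nothing moves.
- sign_off(): hands the job in; it is judged then, once.
Trained networks look in the newest picture that a camera, given by its name, has taken for a name from the list of things; names that differ only in an ending like _2 or _b are one class to them, and where a whole thing is asked for, a point or a joint stands for the part that bears it (a point fixed in the world has none). Each returns a list of dicts, best first, with "score" (0 to 1); they miss things now and then, are a little off and sometimes report something else, mostly with a low value. They report only what shows in the picture. A call takes as long as a camera call. They do not tell look-alikes from the thing itself.
- spot_in(name, camera): "extent" ([centre column, centre row, width, height] in pixels, round what is visible of it).
- regions_of(name, camera): "region" (420x560 bool, what is visible of it) and "extent" ([centre column, centre row, width, height] in pixels, round what is visible of it).
The state is a dict: "t": time; "joint_pos": joint angles; "qvel": joint speeds; "effort": joint torques, N m; "tcp_pos": TCP position; "ee_rot": TCP orientation; "wrist_force": force on the tool from outside, world axes, zero at the start; "moment": the same for the moment, N m; "grip_width": finger opening in mm; "grip_force": force on a finger pad.
Only numpy, scipy, OpenCV 4.12 (cv2) and the standard library are available. Lean on these libraries where they do the work, as an engineer would, in place of code of your own. Each camera call takes 0.05 s, during which the arm holds its last target. There are 200 camera calls.

### The job

Check the crank of the coffee mill in front of you for worn-out play: by its knob, rock the crank gently anticlockwise (seen from above) until you feel it take up against the burr, then clockwise until it takes up on the other side, pressing lightly at each end but never so hard that the burr itself turns. Then leave the crank in the middle of the free play you found, so that the burr is unloaded on both sides, and let go. Leave everything else on the table alone.

Things in the scene. Friction and masses are not known exactly. Their poses are not given: they have to be found in the camera images.
- mill: wooden box coffee mill with a brass dome and a crank on top, the one in the middle of the table (not its twin at the back right), fixed to the table, 146 x 185 x 217 mm over all; the box is 137 mm square and 115 mm tall, the dome reaches 151 mm. Origin on the underside; the axle lies at [0.005, 0.024] m in its frame; z up, x away from the drawer knob.
- axle (a point): point on the upright axis about which the crank turns, at the top of the crank arm, 181 mm above the table. It does not move. The burr, out of sight in the box, turns about the same axis: it gives way when the knob is pushed with about 9 N against an end of the play, so feel with 2 to 6 N. Turned by more than 8 mm (at the knob's radius), the burr counts as forced.
- knob (a point): centre of the crank's upright wooden knob, 200 mm above the table, 102 mm from the axle. The knob is round, about 30 mm across at its thickest, stands from 180 to 217 mm above the table and does not spin on the crank. The crank arm below it is 15 mm wide, between 162 and 181 mm above the table. The crank starts pointing anywhere from left through the robot to right.
- mill_crank: the crank: turns level, stays where left. Between unseen firm stops it has 45 to 91 mm of free play along the knob's path, of other size each time; the start is 14 to 38 mm from the clockwise end, 7 to 75 mm from the other. In the play the knob moves with under 1.5 N. Origin: the mill's origin turned with the crank about the axle; its -y axis points from the axle to the knob.
- mug: dark enamel mug, 88 mm across, 80 mm tall, a bystander; origin at the centre of its underside
- spice_jar: glass spice jar with a red cap, 45 mm across, 106 mm tall, a bystander; origin at the centre of its underside
- timer: white and red wind-up kitchen timer, 70 mm across, 60 mm tall, a bystander; origin at the centre of its underside
- cutter: round tin biscuit cutter, 57 mm across, 24 mm tall, a bystander; origin at the centre of its underside
Not all that is in view belongs to the job. There is more than one size of the mill; the job needs the larger.

How it is judged (in metres and radians):
On the way, in this order (a step that is already met when the one before it is completed fails the run):
1. the crank is pressed lightly against the anticlockwise end of its free play (1.2 N or more at the knob, which is 3 N at the stop inside, for 0.1 s) (contact force between crank_dog and burr_stop_ccw above 3 N), for 0.1 s.
2. then it is pressed lightly against the clockwise end of its free play (1.2 N or more at the knob, which is 3 N at the stop inside, for 0.1 s) (contact force between crank_dog and burr_stop_cw above 3 N), for 0.1 s.
At the end, for the whole second after the job is handed in: the crank rests in the middle of its free play (within 7 mm, measured at the knob, which is 2.8 mm at the 40 mm radius of the stops inside), the burr has not been turned, and the mug, spice jar, timer and cutter stand within 20 mm of where they were (horizontal distance between crank_dog and play_middle below 0.0028 m and distance of each of mug, spice_jar, timer, cutter from where it was at the start of the episode below 0.02 m); the robot touches nothing.
It fails at once if the burr is turned by more than 8 mm, measured at the knob's radius (3.2 mm at the stops inside): the crank was forced past its play (distance of burr_stop_cw from where it was at the start of the episode above 0.0032 m).
It fails at once if a bystander (mug, spice jar, timer, cutter) is moved by more than 20 mm (distance of any of mug, spice_jar, timer, cutter from where it was at the start of the episode above 0.02 m).
It also fails if it takes over 64 s, if anything falls off the work surface, if the arm or the gripper's body presses on something with over 40 N, if the wrist force passes 120 N, or if a joint passes its speed limit or range.

## Working session

There is one attempt and no reset: what is moved stays moved. The work goes in short steps, each a Python script; the robot and the scene stay as the last script left them, time stands still between calls to the robot, and variables do not carry over. Pictures are saved under pics/ and viewed, at most 10 in all, crops included, and the job is handed in when it is done.

```bash
mkdir -p pics; python3 - <<'E'
from station import *
import cv2
for c in ("scene","top"):
    im=get_image(c); cv2.imwrite(f"pics/{c}0.png",im[:,:,::-1])
    for n in ("mill","knob","mill_crank","mug","spice_jar","timer","cutter"):
        print(c,n,[(round(d["score"],2),[round(float(v)) for v in d["extent"]]) for d in spot_in(n,c)[:3]])
    k=get_calibration(c);print(k)
o=get_obs();print(o)
E
```

```text
scene mill [(0.69, [288, 204, 73, 78]), (0.56, [310, 274, 53, 57])]
scene knob [(0.74, [271, 188, 28, 26]), (0.71, [323, 255, 30, 18]), (0.37, [287, 203, 65, 80])]
scene mill_crank [(0.74, [271, 189, 33, 26]), (0.65, [322, 256, 34, 18])]
scene mug [(0.83, [170, 321, 38, 49])]
scene spice_jar [(0.75, [162, 250, 21, 37])]
scene timer [(0.62, [351, 148, 22, 22])]
scene cutter []
{'fx': 534.7180039262765, 'fy': 534.7180039262765, 'cx': 281.16261568683814, 'cy': 201.5097767338186, 'D': array([-0.04122043,  0.        ,  0.        ,  0.        ,  0.        ]), 'R': array([[-5.10574286e-01, -8.59833576e-01, -3.46297012e-04],
       [-6.74043494e-01,  4.00501016e-01, -6.20696628e-01],
       [ 5.33834494e-01, -3.16678319e-01, -7.84050748e-01]]), 't': array([ 314.71369698,  453.98296574, 1163.00863889])}
top mill [(0.76, [284, 190, 67, 60]), (0.73, [271, 274, 51, 44])]
top knob [(0.56, [271, 191, 46, 26]), (0.46, [283, 278, 32, 6])]
top mill_crank [(0.93, [272, 191, 48, 22]), (0.49, [282, 275, 29, 6]), (0.23, [161, 182, 26, 24])]
top mug [(0.93, [136, 258, 40, 36])]
top spice_jar [(0.6, [160, 
[... 462 characters left out ...]
48629, 1265.07996071])}
{'t': 0.8, 'joint_pos': array([-7.56418117e+01,  1.24239991e+01,  9.24387875e+01, -8.87589568e-04,
        7.51314623e+01, -6.42713886e+00]), 'qvel': array([-0.07504144,  0.10228869,  0.032716  , -0.10399724,  0.03022843,
       -0.02066281]), 'effort': array([-1.94582499e-04, -3.96835613e+01, -3.04231596e+01, -1.99415394e-04,
        5.65566133e-04,  1.88966496e-06]), 'tcp_pos': array([ 221.83262992, -584.34696397,  231.35801657]), 'ee_rot': array([1.79994381e+02, 1.49627324e-03, 2.07855548e+01]), 'wrist_force': array([-0.3653603 ,  0.04582704, -0.79621693]), 'moment': array([ 0.06830569, -0.03983757, -0.03224659]), 'grip_force': 0.0, 'grip_width': 85.50080697201416}
```

```bash
python3 - <<'E'
import cv2,numpy as np
a=cv2.imread("pics/top0.png");b=cv2.imread("pics/scene0.png")
r=lambda i,x,y,w,h:cv2.resize(i[y:y+h,x:x+w],(400,300),interpolation=cv2.INTER_CUBIC)
cv2.imwrite("pics/m0.png",np.vstack([np.hstack([cv2.resize(a,(400,300)),cv2.resize(b,(400,300))]),np.hstack([r(a,190,140,220,165),r(b,210,150,200,150)])]))
E
```

```text
(no output)
```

View pics/m0.png

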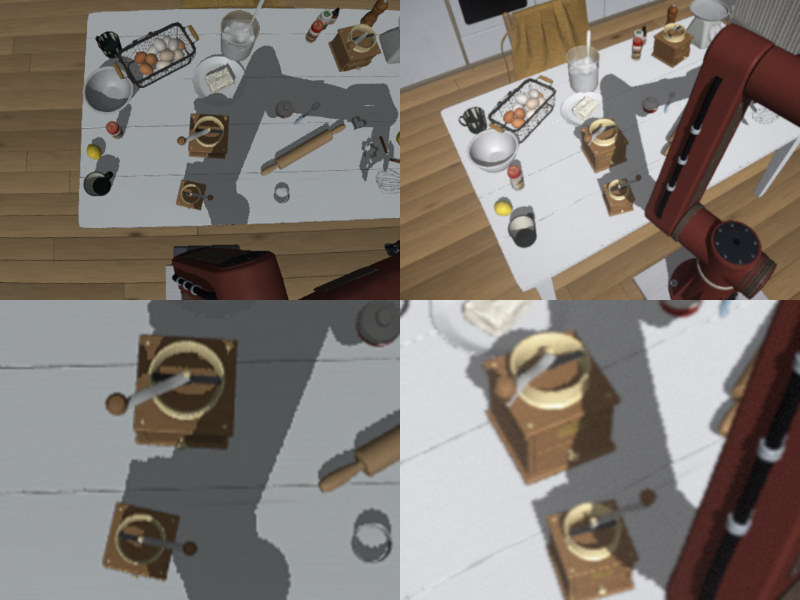

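Three mills are visible in the top picture: at about (284,190), in the middle and the largest; at about (497,63), the back-right twin; and at about (271,274), a smaller one near the robot. The middle one fits the description. In the enlarged crop its knob is at top (254,197) / scene (262,193) and its hub is at top (293,183) / scene (286,176), so the crank points left.

```bash
cat > h.py <<'E'
from station import *
import numpy as np, cv2
def ray(c,uv,z):
    k=get_calibration(c);K=np.array([[k["fx"],0,k["cx"]],[0,k["fy"],k["cy"]],[0,0,1]])
    p=cv2.undistortPoints(np.array([[uv]],float),K,k["D"])[0,0]
    R,t=np.array(k["R"]),np.array(k["t"]);d=R.T@np.r_[p,1];o=-R.T@t
    return o+d*(z-o[2])/d[2]
E
python3 - <<'E'
from h import *
print("knob",ray("top",(253.8,197.2),200),ray("scene",(262,193),200))
print("axle",ray("top",(293.4,183),181),ray("scene",(286,176.5),181))
for n,uv in dict(mug=(136,258),jar=(160,183)).items(): print(n,ray("top",uv,50))
k=(ray("top",(253.8,197.2),200)+ray("scene",(262,193),200))/2
for yaw in (0,30,60,90,120,-60,-90): print(yaw,solve_ik([k[0],k[1],300],[180,0,yaw]))
E
```

```text
knob [564.4025873   84.33204815 200.        ] [568.35290404  81.94967084 200.        ]
axle [600.66778484  -9.24660544 181.        ] [597.99402533  -3.26253305 181.        ]
mug [444.92551189 398.35868264  50.        ]
jar [642.41345263 339.46891875  50.        ]
0 [ 1.32721498e+00  3.25259691e+00  9.53011637e+01 -2.54444375e-14
  8.14462394e+01  9.13272150e+01]
30 [ 1.32721498e+00  3.25259691e+00  9.53011637e+01 -2.54444375e-14
  8.14462394e+01  6.13272150e+01]
60 [ 1.32721498e+00  3.25259691e+00  9.53011637e+01 -2.54444375e-14
  8.14462394e+01  3.13272150e+01]
90 [ 1.32721498e+00  3.25259691e+00  9.53011637e+01 -2.54444375e-14
  8.14462394e+01  1.32721498e+00]
120 [  1.32721498   3.25259691  95.30116372   0.          81.44623938
 -28.67278502]
-60 None
-90 None
```

```bash
cat >> h.py <<'E'
A=np.array([600.5,-10.]); RAD=101.
def pose(phi,z=187):
    a=np.radians(phi); return [A[0]+RAD*np.cos(a),A[1]+RAD*np.sin(a),z],[180,0,phi]
def ftan(phi):  # force on tool along ccw tangent
    a=np.radians(phi); f=get_obs()["wrist_force"]; return float(-np.sin(a)*f[0]+np.cos(a)*f[1])
E
python3 - <<'E'
from h import *
o=get_obs(); p=o["tcp_pos"]; move_l([p[0],p[1],330],speed=250)
goto(*pose(110,320)); grip(68)
move_l(pose(110,245)[0],speed=150); wait(.3)
print(get_obs()["t"],get_obs()["tcp_pos"],get_obs()["wrist_force"],get_obs()["grip_width"])
ims=[get_image(c) for c in("scene","top")]
cv2.imwrite("pics/m1.png",np.hstack([cv2.resize(i[130:250,200:360],(400,300),interpolation=2)[:,:,::-1] for i in ims]))
E
```

```text
5.275 [566.63890401  84.9298599  246.26242009] [0.77014117 0.49726606 0.05843032] 67.81975292621415
```

View pics/m1.png

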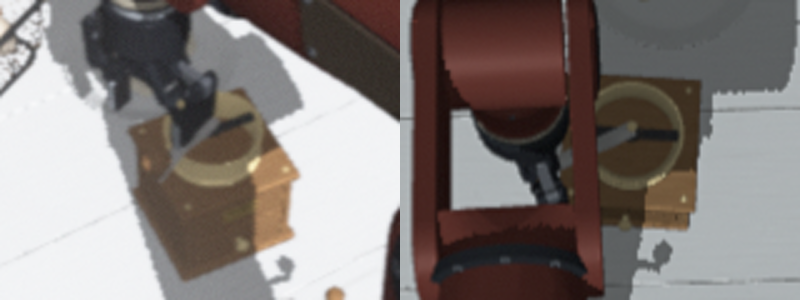

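```bash
python3 - <<'E'
from h import *
i=get_image("scene"); cv2.imwrite("pics/m2.png",cv2.resize(i[150:225,220:320],(800,600),interpolation=2)[:,:,::-1])
E
```

```text
(no output)
```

View pics/m2.png

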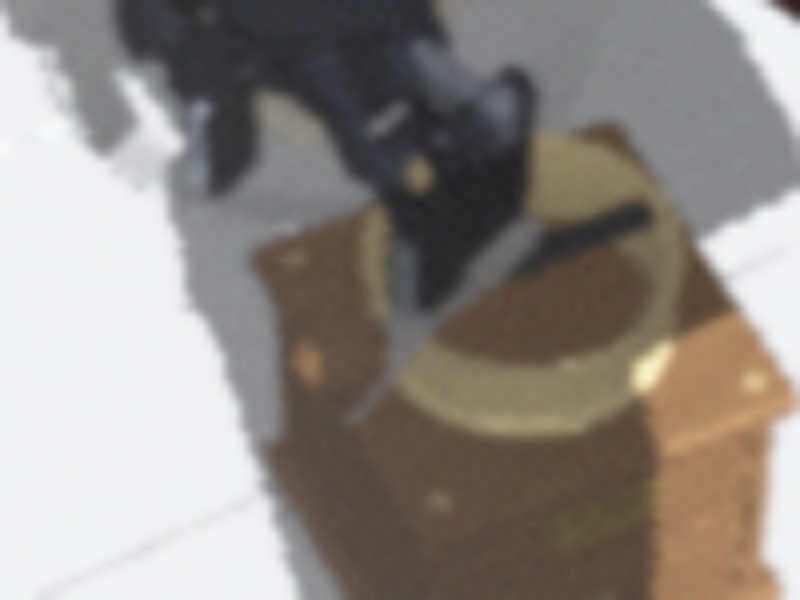

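The knob is in shadow at about scene (262,194), which matches the first estimate. I'll descend around it and feel.

```bash
python3 - <<'E'
from h import *
for z in (225,210,200,192,187):
    move_l(pose(110,z)[0],speed=80); f=get_obs()["wrist_force"]; print(z,f.round(2))
    if abs(f).max()>6: break
else:
    wait(.2);print(ftan(110))
    for w in (56,46,40,36): grip(w,20); o=get_obs(); print(w,o["grip_width"],o["grip_force"],o["wrist_force"].round(2),o["t"])
    wait(.3);print([ftan(110) for _ in range(3)],get_obs()["tcp_pos"],get_obs()["t"])
E
```

```text
225 [ 0.47 -0.31  0.41]
210 [0.08 0.83 0.35]
200 [-0.88 -0.61  0.22]
192 [ 0.35 -0.35  0.07]
187 [-0.15 -0.28 -0.3 ]
0.1484879953777253
56 55.92499643228619 0.0 [-0.4   0.39  0.68] 7.4083
46 46.39468563205062 0.0 [ 0.15 -0.45  0.07] 7.675
40 40.29547353841346 0.0 [-0.57 -0.1  -0.05] 7.9083
36 35.99711357485024 0.15439158992592183 [-0.2   0.38  0.22] 8.125
[0.7770549524479187, 0.7770549524479187, 0.7770549524479187] [565.91724043  84.91714633 186.99568932] 8.425
```

```bash
cat >> h.py <<'E'
def fm(phi,n=4):
    v=[]
    for _ in range(n): wait(.02); v.append(ftan(phi))
    return float(np.mean(v))
def feel(phi,s,maxdeg,lim=3.0):
    p0=phi; log=[]; f=0
    while abs(phi-p0)<maxdeg:
        phi+=s*(0.6 if abs(f)<1.6 else 0.25)
        P,a=pose(phi); move_l(P,a,speed=25); f=-s*fm(phi)
        log.append((round(phi,2),round(f,1)))
        if f>2.2: f=-s*fm(phi,6); log.append(('re',round(f,2)))
        if f>lim: break
    wait(.15); o=get_obs()
    d=o["tcp_pos"][:2]-A
    print(log); print("end",phi,f,-s*fm(phi),"actual",np.degrees(np.arctan2(d[1],d[0])),o["wrist_force"],o["grip_force"],o["t"])
    return phi
E
python3 - <<'E'
from h import *
feel(110,1,46)
E
```

```text
[(110.6, 0.0), (111.2, -0.0), (111.8, -0.1), (112.4, 0.1), (113.0, -0.1), (113.6, -0.2), (114.2, 0.2), (114.8, 0.2), (115.4, 0.1), (116.0, 0.3), (116.6, -0.0), (117.2, -0.1), (117.8, 0.2), (118.4, 0.5), (119.0, 0.4), (119.6, -0.1), (120.2, 0.3), (120.8, 0.2), (121.4, -0.1), (122.0, -0.2), (122.6, 0.2), (123.2, -0.0), (123.8, 0.2), (124.4, 0.4), (125.0, -0.0), (125.6, -0.1), (126.2, 0.3), (126.8, -0.1), (127.4, -0.0), (128.0, 0.3), (128.6, -0.3), (129.2, 0.1), (129.8, 0.0), (130.4, 0.4), (131.0, -0.7), (131.6, 0.3), (132.2, -0.2), (132.8, -0.4), (133.4, 0.1), (134.0, -0.2), (134.6, 0.4), (135.2, 0.6), (135.8, 0.0), (136.4, -0.0), (137.0, 0.3), (137.6, 0.4), (138.2, 0.2), (138.8, 0.0), (139.4, -0.1), (140.0, 0.4), (140.6, -0.1), (141.2, 0.8), (141.8, 3.0), ('re', 2.73), (142.05, 3.5), ('re', 3.73)]
end 142.0499999999997 3.7253019601293267 3.8395452057777817 actual 141.95292669943822 [ 3.73711794  2.29240384 -0.84529323] 1.9631744534854079 25.875
```

```bash
python3 - <<'E'
from h import *
for phi in (140,135,130,125,120,115,110,106.5):
    P,a=pose(phi); move_l(P,a,speed=40); f=ftan(phi)
    if f>3: print("early",phi,f); break
feel(phi,-1,22)
E
```

```text
[(105.9, -0.2), (105.3, 0.0), (104.7, -0.0), (104.1, -0.1), (103.5, 0.2), (102.9, 0.1), (102.3, 0.5), (101.7, 0.2), (101.1, 0.2), (100.5, -0.1), (99.9, 1.9), (99.65, 2.3), ('re', 2.22), (99.4, 3.3), ('re', 3.98)]
end 99.40000000000006 3.9821814415483625 4.025339535513785 actual 99.49979877964311 [-4.26096833 -0.07981005  1.4008975 ] 1.9349700130987912 33.1667
```

```bash
python3 - <<'E'
from h import *
for phi in (102,107,112,117,120.73):
    P,a=pose(phi); move_l(P,a,speed=40)
wait(.3); grip(28,20); wait(.3); o=get_obs(); d=o["tcp_pos"][:2]-A
print("grip",o["grip_width"],o["grip_force"],o["wrist_force"].round(2),o["tcp_pos"],np.degrees(np.arctan2(d[1],d[0])))
grip(38); grip(60); wait(.1)
P,a=pose(120.73,300); move_l(P,speed=100)
move_l([420,P[1]-250,330],speed=250); wait(.3)
ims=[get_image(c) for c in("scene","top")]; print(get_obs()["t"],get_obs()["wrist_force"])
cv2.imwrite("pics/m3.png",np.hstack([cv2.resize(i[130:250,200:360],(400,300),interpolation=2)[:,:,::-1] for i in ims]))
E
```

```text
grip 28.249295694964037 7.4426555971149355 [0.52 0.86 1.3 ] [548.97434659  76.89848727 187.12292219] 120.66542881702777
39.425 [-0.10556423  0.56211458  0.05392649]
```

View pics/m3.png

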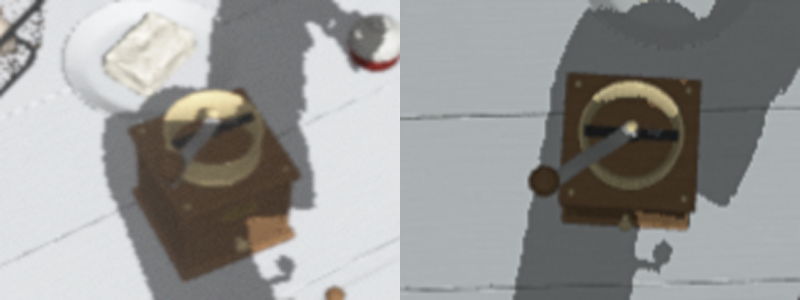

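The picture shows the crank free, with the knob at top (257.6,202.4) and the hub at (292.8,181.6). I'll check that against the target and hand in.

```bash
python3 - <<'E'
from h import *
k=ray("top",(257.6,202.4),200); print(k, pose(120.73)[0])
if np.hypot(*(k[:2]-np.array(pose(120.73)[0][:2])))<7: print(sign_off())
E
```

```text
[551.85158709  75.72788536 200.        ] [np.float64(548.8897003841446), np.float64(76.81806824366475), 187]
the job is handed in; nothing more can be done
None
```

I felt both ends of the crank's play at about 4 N (anticlockwise first), left the knob about 3 mm or less from the middle by the last picture, let go with the arm clear, and handed the job in at about 40 s; no verdict came back.

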